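# Place a finger grip, then hold the curing lamp's dial at its third detent

## Robot

A 6-joint arm with a two-finger parallel gripper is mounted at the origin on the work surface. World frame = base frame: x ahead of the robot, y to its left, z up, the work surface at z = 0. Lengths are in m, angles in rad, forces in N, time in s.
With the tool pointing down it reaches from about 0.3 to 0.85 m from the base axis. Payload 4.2 kg.
Tool frame: the origin (TCP) lies midway between the tips of the shut fingers; the grasp point (between the pads) lies robot.hold_point_z behind it (robot.hold_point_z is the distance from the TCP to the grasp point, in m); z points along the fingers, y is the direction in which the jaws open and shut (so a half turn about z gives the same grasp; the last joint's range is limited). The gripper opens to 91 mm and grips with 3 to 60 N. Pads are 32 mm wide; open, the fingers measure 118 mm over their backs; the gripper's body (76 mm by 178 mm) begins 60 mm behind the grasp point.
Start: joints at [1.24, 0.32, 1.565, -0, 1.257, -0.02], TCP at [0.176, 0.547, 0.214] pointing down, gripper open.
Joint ranges: [-3.11, 3.11], [-0.84, 2.01], [0.21, 2.61], [-1.34, 4.49], [0.05, 2.63], [-2.56, 2.56]. Speed limits (rad/s): [2.57, 2.57, 3.14, 3.14, 3.14, 3.14].

## Interface

Orientations are given as a rotation vector (axis times angle).
In Python, from station import robot gives the robot as it stands.
- The arm moves only by the tool drive_tool, never from a script. Its argument "motion" is a list of rows, each an object of numbers: "x", "y", "z": the shift along the tool's x, y, z in m; "twist": the turn about the tool's z in degrees. In form: [{"x": .., "y": .., "z": .., "twist": ..}, ...]. A call has exactly 8 rows; each row is the pose to reach, as a shift and turn from the pose measured when the call began, along the tool's axes at that moment; what a row does not reach only later rows make up. A row lasts 1/8 s, in which the tool goes at most 62.5 mm and 10.7 degrees, less where a joint would pass 70% of its speed; a pose out of reach is approached as far as the arm can. A call with a gripper value outside its range is refused whole. "jaw" is the closure, from -1 (fully open) to 1 (shut), so that 0 is half open, set as the call begins (left out, the last holds). The fingers move at their own pace and stop on an object; "squeeze" is the grip in N (left out, the last holds). Time passes only in rows, so rows that repeat a pose let the fingers close, or fill a call up. It gives the time, the measured TCP pose, the force and the opening at its end, in the units of the state.
- robot.sense(): the state, without advancing time (a new reading comes with each control period).
- robot.camera(name): name is "side" or "top"; returns (picture, depth): 384x512x3 uint8, blue, green, red; 384x512 float32, m along the optical axis (not along the pixel's ray), 0 where there is no reading.
- robot.camera_params(name): a dict with "fx", "fy", "cx", "cy" (pixels), "rvec" (rotation vector, rad) and "tvec" (3), from world to camera coordinates, as OpenCV has them. Camera axes: x right, y down, z forward; pixel columns grow to the right and rows downward; lengths in m; the calibration is good to about 2 mm. A picture is of the moment at which its call begins. camera_params takes no time and is no camera call.
- robot.finish_job(): hands the job in, once; it reports no verdict.
The state is a dict: "t": time; "q": joint angles; "qd": joint speeds; "joint_efforts": joint torques, N m; "tcp_pos": TCP position; "eef_rot": TCP orientation; "wrist_force": force on the tool from outside, world axes, zero at the start; "ft_torque": the same for the moment, N m; "grip_width": finger opening in m.
Only numpy, scipy, OpenCV 4.12 (cv2) and the standard library are available. Lean on these libraries where they do the work, as an engineer would, in place of code of your own. Each camera call takes 0.05 s, during which the arm holds its last target.

## Task

Stand the small finger grip upright on the rubber mat, in line with the ball core and the thumb insert and midway between them, and let go of it. Then press the lever of the curing lamp's spring-return dial down past its first two detents to the third and keep holding it there: the program finishes while the robot is still holding the lever down. Do not shift the core, the thumb insert, the protractor or the jar.

Things in the scene. Friction and masses are not known exactly. Their poses are not given: they have to be found in the camera images.
- grip_mid (a point): the loose finger grip: an ivory urethane tube, the smallest upright piece, 25 mm outer diameter, 40 mm tall, about 25 g, starting upright on the bare counter; this point is at its centre, half-way up (20 mm above its foot), z along its axis
- core_mid (a point): the ball core: a smoky grey bulb-shaped body of revolution, 90 mm across at its widest, 70 mm tall, about 1.4 kg, standing on the mat; this point is on its axis, 35 mm above its foot
- insert_mid (a point): the thumb insert: a red tube, 36 mm outer diameter, 60 mm tall, about 80 g, standing upright on the mat; this point is at its centre, half-way up (30 mm above its foot). The core's and the insert's axes stand 200 to 220 mm apart; which of them is at which end of the mat varies
- mat: the black rubber mat fixed on the counter, 120 mm (its x) by 320 mm (its y), 3 mm thick; origin at the centre of its underside. The core and the insert stand on its y axis, one on each side of the centre, each 100 to 110 mm from it
- pivot (a point): the dial's pivot axis, 100 mm above the counter, between the two grey cheeks of the fixed lamp control station (base 130 by 100 mm, 62 mm high; cheeks to 124 mm, dial rim to 132 mm). Station axes: z up, y along the pivot; the lever points to its -x
- bar (a point): centre of the black crossbar at the free end of the dial's lever, the part to press from above: a round bar 18 mm thick, 46 mm long, parallel to the pivot axis and 110 mm from it, moving on an arc about it. Its height and its level distance from the pivot: 162 and 91 mm released, 100 and 110 mm when level, 73 and 107 mm at the third detent
- dial (a joint): angle of the dial and its lever, rad: 0 released (lever 0.6 rad above level), growing as it is pressed down. Detents, felt as ripples in the force, at 0.28, 0.57 and 0.85 (third and last); hard stop at 0.89. None latches: let go, its spring returns it to 0. Pressing the bar takes about 5 N at first, about 9 N at the third detent, up to 12 N between, more at the stop
- protractor: a flat steel half-round layout protractor, 150 mm across, 4 mm thick, lying loose on the counter beyond the work; origin at the middle of its straight edge, on its underside; leave alone
- bottle: a small closed jar, 44 mm in diameter, 85 mm tall, standing beyond the work; origin at the centre of its foot; leave alone
Not all that is in view belongs to the job. Of the things that look like the part that bears pivot, the largest one is meant.

How it is judged:
By the outcome, as a careful person would: the job done as asked, in the order asked, and still so for the second after the job is handed in, while the arm keeps its last pose, push and grip.
It also fails if it takes over 58 s, if anything falls off the work surface, if the arm or the gripper's body presses on something with over 40 N, if the wrist force passes 120 N, or if a joint passes its speed limit or range.

## Working session

There is one attempt and no reset: what is moved stays moved. The work goes in short steps, Python scripts to look and compute and a tool call to move; the robot and the scene stay as the last step left them, time stands still between calls to the robot, and variables do not carry over. Pictures are saved under pics/ and viewed, and the job is handed in when it is done.

Besides the shell and the picture viewer there is one more tool, called after "Request:" as name(argument=value, ...), one argument or row to a line, values as JSON. drive_tool: Moves the arm, as the interface text tells. Its arguments: {"type":"object","properties":{"motion":{"type":"array","items":{"type":"object","properties":{"x":{"type":"number"},"y":{"type":"number"},"z":{"type":"number"},"twist":{"type":"number"}}}},"jaw":{"type":"number"},"squeeze":{"type":"number"}},"required":["motion"]}

```bash
mkdir -p pics; cat > h.py <<'E'
import numpy as np,cv2
from station import robot
def cam(n):
    p=robot.camera_params(n);R=cv2.Rodrigues(np.array(p['rvec'],float))[0];t=np.array(p['tvec'],float).ravel()
    return p,R,t
def ray(n,u,v):
    p,R,t=cam(n);d=R.T@np.array([(u-p['cx'])/p['fx'],(v-p['cy'])/p['fy'],1.]);return -R.T@t,d
def onz(n,u,v,z):
    c,d=ray(n,u,v);return c+d*(z-c[2])/d[2]
def cloud(n,depth):
    p,R,t=cam(n);v,u=np.mgrid[:384,:512]
    P=np.stack([(u-p['cx'])/p['fx']*depth,(v-p['cy'])/p['fy']*depth,depth],-1)-t
    W=P@R; W[depth<=0]=np.nan; return W
def proj(n,X):
    p,R,t=cam(n);c=R@np.array(X,float)+t;return p['fx']*c[0]/c[2]+p['cx'],p['fy']*c[1]/c[2]+p['cy']
E
python3 - <<'E'
from h import *
s=robot.sense();print({k:np.round(v,3) for k,v in s.items()},robot.hold_point_z)
for n in('side','top'):
    im,d=robot.camera(n);cv2.imwrite(f'pics/{n}0.png',im);np.savez(f'{n}0.npz',im=im,d=d)
    p,R,t=cam(n);print(n,-R.T@t,R[2])
E
```

```text
{'t': np.float64(0.0), 'q': array([ 1.24 ,  0.32 ,  1.566, -0.   ,  1.257, -0.02 ]), 'qd': array([ 0.002, -0.001,  0.   , -0.   , -0.   , -0.   ]), 'joint_efforts': array([-1.0000e-03, -4.1245e+01, -2.3197e+01,  7.3000e-02,  4.6000e-02,
       -0.0000e+00]), 'tcp_pos': array([0.176, 0.547, 0.213]), 'eef_rot': array([-4.860e-01, -3.103e+00,  3.000e-03]), 'wrist_force': array([ 0.032, -1.008,  0.775]), 'ft_torque': array([-0.053, -0.014, -0.003]), 'grip_width': np.float64(0.091)} 0.0188
side [0.51583288 0.85176822 0.66444131] [ 0.1215174  -0.80873663 -0.57548118]
top [0.4301057  0.09364584 1.26031233] [ 0.15763755  0.01148361 -0.98743027]
```

View pics/side0.png

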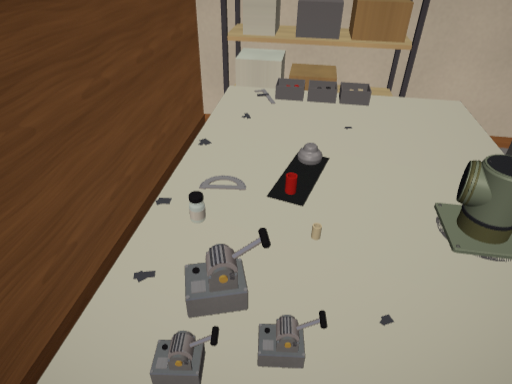

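View pics/top0.png

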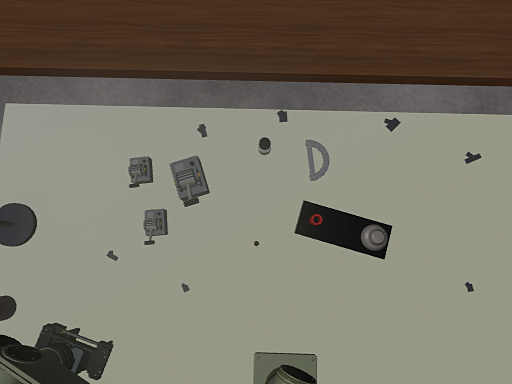

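The side view shows the large station at (215,285) and two small look-alikes at (178,358) and (282,340). The grip is at (316,232), the red insert at (291,183), the core at (310,154), the jar at (197,207) and the protractor at (222,184). In the top view the large station is at (188,178), with the look-alikes at (140,170) and (155,222). I'll measure next and check with enlarged crops.

```bash
python3 - <<'E'
from h import *
im=np.load('top0.npz')['im'];D=np.load('top0.npz')['d']
W=cloud('top',D)
hsv=cv2.cvtColor(im,cv2.COLOR_BGR2HSV)
# mat
m=((im.max(2)<40)).astype(np.uint8);m[:190]=0;m[265:]=0;m[:,:285]=0;m[:,400:]=0
c=max(cv2.findContours(m,0,2)[0],key=cv2.contourArea);r=cv2.minAreaRect(c);b=cv2.boxPoints(r)
q=np.array([onz('top',u,v,.003)[:2] for u,v in b]);print('mat',q.round(4),q.mean(0),[np.linalg.norm(q[i]-q[i-1]) for i in range(4)])
red=((im[...,2]>90)&(im[...,1]<60)).astype(np.uint8)
cc=max(cv2.findContours(red,0,2)[0],key=cv2.contourArea);(u,v),rad=cv2.minEnclosingCircle(cc);print('red',u,v,rad)
ii=red>0;print('red z',np.nanpercentile(W[ii][:,2],[5,50,95]))
M=cv2.moments(cc);
for z in(.063,.05): print(onz('top',u,v,z))
# heights
for name,(u0,v0,u1,v1) in dict(core=(355,218,395,255),ins=(305,208,328,230),grip=(240,230,272,256),big=(165,150,215,210)).items():
    w=W[v0:v1,u0:u1].reshape(-1,3);w=w[w[:,2]>.015];print(name,len(w),w.mean(0) if len(w) else 0,w.max(0),w.min(0))
A=cv2.resize(im[190:265,235:400],None,fx=4.8,fy=4.8,interpolation=2)
B=cv2.resize(im[140:250,120:220],None,fx=5,fy=5,interpolation=2)
cv2.imwrite('pics/a.png',A);cv2.imwrite('pics/b.png',B)
s=np.load('side0.npz')['im']
cv2.imwrite('pics/c.png',cv2.resize(s[220:384,130:340],None,fx=3.6,fy=3.6,interpolation=2))
cv2.imwrite('pics/d.png',cv2.resize(s[130:250,240:350],None,fx=5,fy=5,interpolation=2))
E
```

```text
mat [[ 0.4963 -0.0289]
 [ 0.6118 -0.061 ]
 [ 0.5293 -0.3719]
 [ 0.4164 -0.3359]] [ 0.51347667 -0.19941726] [np.float64(0.31720977308355613), np.float64(0.1198888270383461), np.float64(0.32165588674000145), np.float64(0.11847799500189293)]
red 316.1666564941406 219.0 5.540363788604736
red z [0.02088634 0.06420439 0.06840298]
[ 0.54078612 -0.09527102  0.063     ]
[ 0.54198785 -0.09732221  0.05      ]
core 562 [ 0.48649209 -0.2864913   0.05418548] [ 0.53170097 -0.24920219  0.08178228] [ 0.44444929 -0.33748794  0.01973319]
ins 115 [ 0.5401827  -0.09434388  0.04654499] [ 0.5576055  -0.07750098  0.06994118] [ 0.52280015 -0.11146598  0.01518257]
grip 30 [0.45649919 0.10389082 0.03284763] [0.46695325 0.11259821 0.04550947] [0.4467868  0.09224995 0.01542373]
big 1293 [0.65843042 0.32933726 0.09229715] [0.75083334 0.4074065  0.17630924] [0.56042044 0.27283384 0.0151849 ]
```

View pics/a.png

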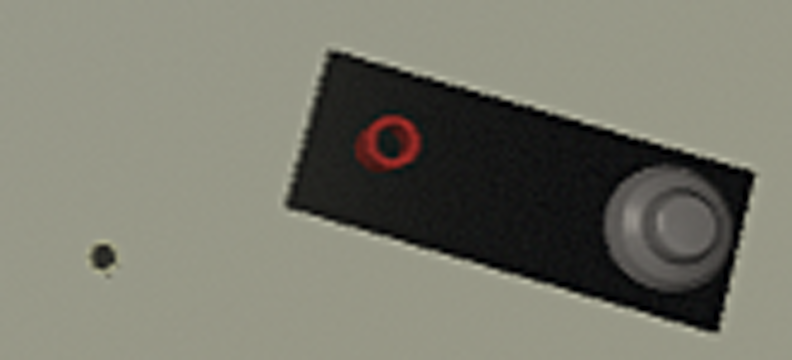

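View pics/b.png

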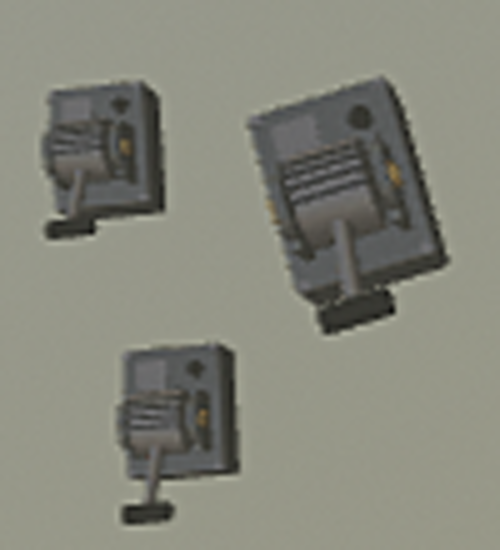

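View pics/c.png

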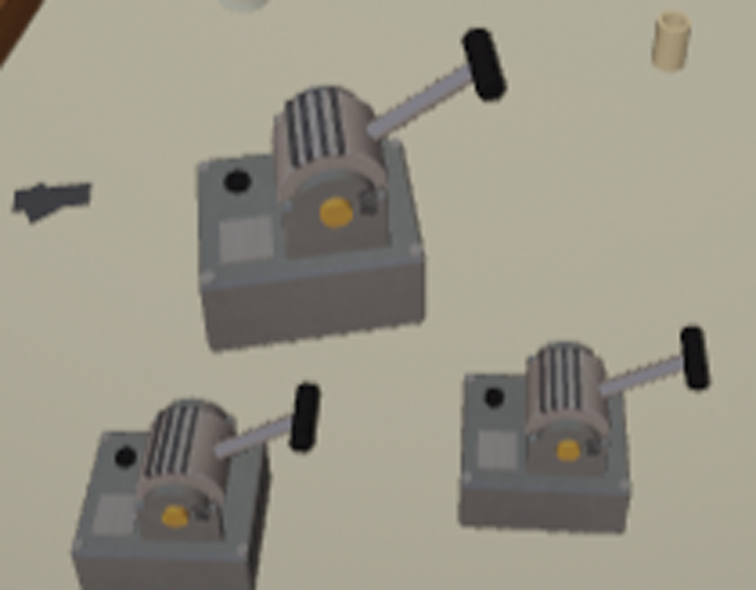

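View pics/d.png

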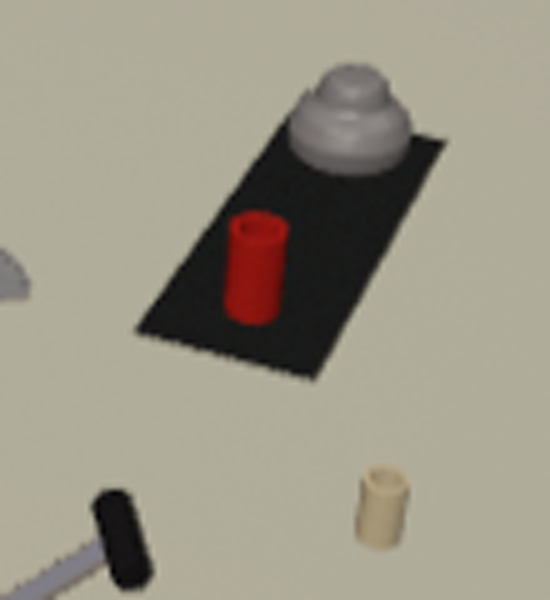

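Crops a to d confirm it: the largest station, at side (215,285) and top (188,178), is the one meant, and the ivory tube at side (316,232) and top (256,243) is the grip. Next I'll get precise positions.

```bash
python3 - <<'E'
from h import *
T=np.load('top0.npz')['im'];S=np.load('side0.npz')['im']
def blob(m,x0,y0,x1,y1):
    k=np.zeros(m.shape,np.uint8);k[y0:y1,x0:x1]=m[y0:y1,x0:x1]
    return max(cv2.findContours(k,0,1)[0],key=cv2.contourArea)
# grip top: dark hole
g=blob(T.max(2)<100,245,232,268,256);(u,v),r=cv2.minEnclosingCircle(g);print('hole',u,v,r,onz('top',u,v,.035))
hs=cv2.cvtColor(S,cv2.COLOR_BGR2HSV)
gs=blob(hs[...,1]>70,305,220,328,244);print('grip side',cv2.boundingRect(gs));x,y,w,h=cv2.boundingRect(gs);print('mid',onz('side',x+(w-1)/2,y+(h-1)/2,.02))
# core outline: gray brighter than mat
k=blob(T.max(2)>55,350,215,388,256);
k=blob((T.max(2)>50)&(T.max(2)<140),355,218,390,255);(u,v),r=cv2.minEnclosingCircle(k);e=cv2.fitEllipse(k);print('core',u,v,r,e)
for z in(.03,.038):print(onz('top',*e[0],z))
ks=blob((S.max(2)>50)&(S.max(2)<150)&(hs[...,1]<60),290,138,328,172);print('core side',cv2.boundingRect(ks));x,y,w,h=cv2.boundingRect(ks)
for z in (.03,.038):print('cs',onz('side',x+(w-1)/2,y+(h-1)/2,z))
rs=blob((S[...,2]>90)&(S[...,1]<60),275,165,305,205);x,y,w,h=cv2.boundingRect(rs);print('red side',x,y,w,h,onz('side',x+(w-1)/2,y+(h-1)/2,.033))
# bar
bt=blob(T.max(2)<55,178,196,206,210);bt_r=cv2.minAreaRect(bt);print('bar top',bt_r)
bs=blob(S.max(2)<50,255,225,275,250);bs_r=cv2.minAreaRect(bs);print('bar side',bs_r)
c1,d1=ray('top',*bt_r[0]);c2,d2=ray('side',*bs_r[0])
a=np.linalg.lstsq(np.stack([d1,-d2],1),c2-c1,rcond=None)[0];print('bar',c1+a[0]*d1,c2+a[1]*d2,onz('top',*bt_r[0],.162),onz('side',*bs_r[0],.162))
# bar axis ends in top
b=cv2.boxPoints(bt_r);P=np.array([onz('top',*p,.162)[:2] for p in b]);print('barbox',P)
# station base top outline at top view
s=blob((T.max(2)<130),165,150,215,207);b=cv2.boxPoints(cv2.minAreaRect(s));print('st px',b)
cv2.imwrite('pics/e.png',cv2.resize(T[145:215,160:220],None,fx=8,fy=8,interpolation=2))
W=cloud('top',np.load('top0.npz')['d']);w=W[145:215,160:220].reshape(-1,3)
w=w[(w[:,2]>.054)&(w[:,2]<.07)];R=cv2.minAreaRect((w[:,:2]*1000).astype(np.float32));print('base',R)
E
```

```text
hole 256.0 243.0 2.2361679077148438 [0.45704951 0.10242805 0.035     ]
grip side (312, 225, 9, 14)
mid [0.45851846 0.10793085 0.02      ]
core 373.3571472167969 237.2142791748047 13.219213485717773 ((373.5001220703125, 237.0501708984375), (24.63042449951172, 25.80679702758789), 121.97846984863281)
[ 0.48789161 -0.29404413  0.03      ]
[ 0.48751587 -0.29152321  0.038     ]
core side (290, 143, 38, 22)
cs [ 0.49405888 -0.30007095  0.03      ]
cs [ 0.49433344 -0.28554681  0.038     ]
red side 285 172 13 23 [ 0.54181041 -0.09414527  0.033     ]
bar top ((190.9499969482422, 201.8500213623047), (4.743415832519531, 13.914020538330078), 71.56504821777344)
bar side ((263.867919921875, 237.53773498535156), (19.367835998535156, 7.417469501495361), 74.05460357666016)
bar [0.57462744 0.30559007 0.15867169] [0.57663773 0.30557285 0.1589321 ] [0.5741908  0.30494974 0.162     ] [0.57626871 0.30888767 0.162     ]
barbox [[0.57374844 0.32759207]
 [0.58848725 0.28767639]
 [0.57463306 0.28231516]
 [0.55994716 0.32215932]]
st px [[168.00002 163.00003]
 [198.09175 153.9725 ]
 [211.52293 198.74313]
 [181.4312  207.77066]]
base ((673.8206176757812, 340.09259033203125), (130.2427978515625, 100.46775817871094), 19.131816864013672)
```

View pics/e.png

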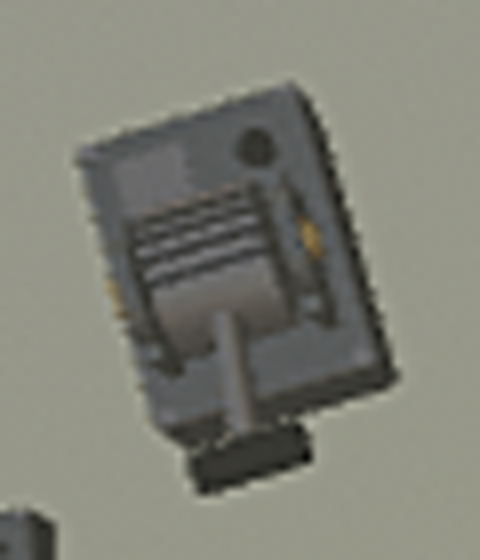

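```bash
cat >> h.py <<'E'
def rows(x,y,z,jawdeg,n=8):
    """rows from present pose to TCP target, jaw axis at jawdeg (mod 180)"""
    s=robot.sense();R=cv2.Rodrigues(np.array(s['eef_rot']))[0];p=np.array(s['tcp_pos'])
    d=R.T@(np.array([x,y,z])-p);a=np.degrees(np.arctan2(R[1,1],R[0,1]))
    tw=-(jawdeg-a);tw=(tw+90)%180-90
    print('t',s['t'],'pos',p.round(4),'jaw',a,'q',np.round(s['q'],2),'F',np.round(s['wrist_force'],1),'w',s['grip_width'])
    print('total',d.round(4),'twist',round(tw,1),'zaxis',R[:,2].round(3))
E
python3 - <<'E'
from h import *
T=np.load('top0.npz')['im']
c=cv2.resize(T[215:262,345:400],None,fx=12,fy=12,interpolation=2);cv2.imwrite('pics/f.png',c)
for u,v in((377.7,236.9),): print(onz('top',u,v,.073))
g=cv2.GaussianBlur(T[...,1],(3,3),0)[217:257,355:393];print(g[20],g[:,20])
rows(.4575,.1045,.12,-14.7)
E
```

```text
[ 0.48672953 -0.29416962  0.073     ]
[ 20  19  19  18  19  38  71  88  90 101 118 128 124 104  84  80  93 111
 113 106 103 102 101  99  98  96  95  95  85  67  61  59  38  26  67 129
 154 153] [152 153 156 125  56  15  17  35  62  81  89  82  69  71  88  99 101 101
 101 102 103 104 105 106 102  86  65  60  76  87  85  76  61  42  21  15
  17  15  14  50]
t 0.1 pos [0.1757 0.547  0.2132] jaw 72.19209580506777 q [ 1.24  0.32  1.57 -0.    1.26 -0.02] F [-0.  -0.7  0.7] w 0.091065012063904
total [-0.4036 -0.335   0.0937] twist 86.9 zaxis [-0.    -0.001 -1.   ]
```

View pics/f.png

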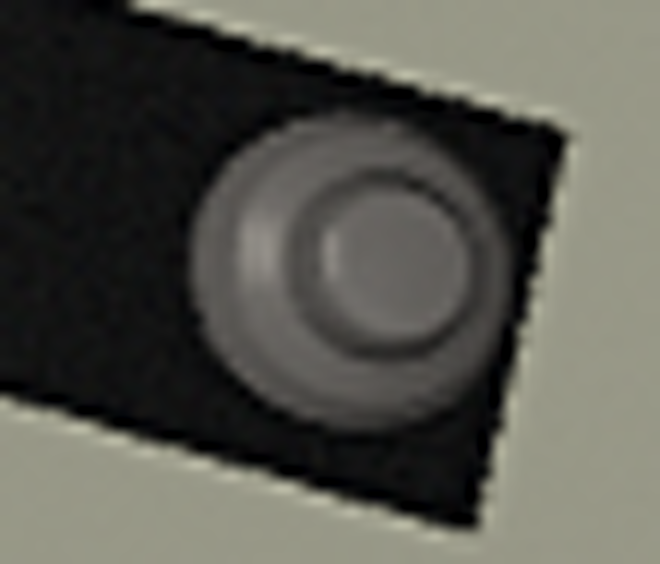

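Request:
drive_tool(
  motion=[
    {"x":-0.03,"y":-0.025,"z":0,"twist":7},
    {"x":-0.075,"y":-0.062,"z":0,"twist":17},
    {"x":-0.12,"y":-0.1,"z":0,"twist":27},
    {"x":-0.165,"y":-0.137,"z":0,"twist":37},
    {"x":-0.21,"y":-0.174,"z":0.01,"twist":47},
    {"x":-0.255,"y":-0.212,"z":0.02,"twist":57},
    {"x":-0.3,"y":-0.249,"z":0.03,"twist":66},
    {"x":-0.34,"y":-0.282,"z":0.04,"twist":74},
  ],
  jaw=-1,
  squeeze=10,
)

```text
t: 1.1
tcp_pos: [0.4138, 0.1726, 0.1732]
eef_rot: [2.261, 2.18, -0.002]
wrist_force: [1.2, 0.2, 0.5]
grip_width: 0.0911
```

```bash
python3 -c "
from h import *
rows(.4575,.1045,.10,-15)"
```

```text
t 1.1 pos [0.4138 0.1726 0.1732] jaw -2.109567983513838 q [ 0.37  0.15  1.9  -0.    1.09  0.41] F [1.2 0.2 0.5] w 0.09109833123987886
total [-0.0664  0.0462  0.0733] twist 12.9 zaxis [-0.001 -0.001 -1.   ]
```

Request:
drive_tool(
  motion=[
    {"x":-0.02,"y":0.014,"z":0.02,"twist":4},
    {"x":-0.04,"y":0.028,"z":0.04,"twist":8},
    {"x":-0.056,"y":0.039,"z":0.06,"twist":11},
    {"x":-0.066,"y":0.046,"z":0.07,"twist":13},
    {"x":-0.066,"y":0.046,"z":0.08,"twist":13},
    {"x":-0.066,"y":0.046,"z":0.09,"twist":13},
    {"x":-0.066,"y":0.046,"z":0.09,"twist":13},
    {"x":-0.066,"y":0.046,"z":0.09,"twist":13},
  ],
)

```text
t: 2.1
tcp_pos: [0.4574, 0.1053, 0.0836]
eef_rot: [2.492, 1.911, -0.001]
wrist_force: [-1.0, -0.4, 0.2]
grip_width: 0.091
```

```bash
python3 -c "
from h import *
rows(.4575,.1045,.008,-15)
im,d=robot.camera('side');cv2.imwrite('pics/s1.png',cv2.resize(im[140:270,250:380],None,fx=4.5,fy=4.5))
print(proj('side',(.4575,.1045,.02)))"
```

```text
t 2.1 pos [0.4574 0.1053 0.0836] jaw -15.056871492638425 q [ 0.2   0.29  1.99 -0.    0.87  0.47] F [-1.  -0.4  0.2] w 0.09096506575869914
total [-0.0007  0.0003  0.0756] twist -0.1 zaxis [ 0.    -0.001 -1.   ]
(np.float64(316.4053040340089), np.float64(230.70304961420666))
```

View pics/s1.png

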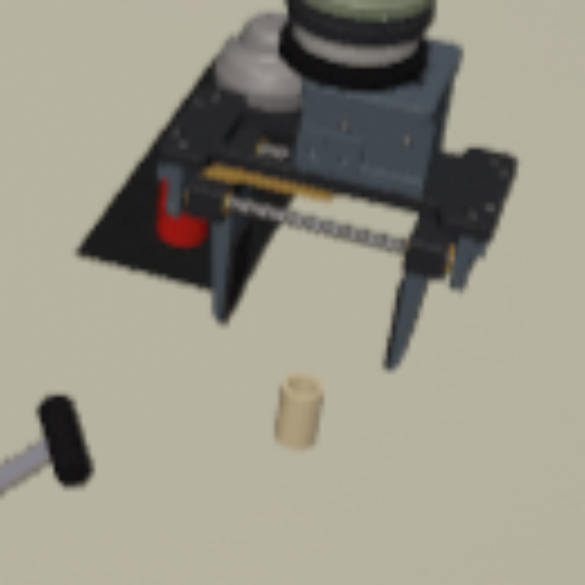

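The jaws are astride the grip, which is at crop (298,410), so I can go down and close.

Request:
drive_tool(
  motion=[
    {"z":0.015},
    {"z":0.03},
    {"z":0.045},
    {"z":0.058},
    {"z":0.068},
    {"z":0.075},
    {"z":0.075},
    {"z":0.075},
  ],
)

```text
schema error: expected keys x, y, z, twist
```

Request:
drive_tool(
  motion=[
    {"z":0},
    {"z":0},
    {"z":0},
    {"z":0},
    {"z":0},
    {"z":0},
    {"z":0},
    {"z":0},
  ],
  jaw=1,
  squeeze=12,
)

```text
schema error: expected keys x, y, z, twist
```

Request:
drive_tool(
  motion=[
    {"z":0},
    {"z":0},
    {"z":-0.01},
    {"z":-0.03},
    {"z":-0.06},
    {"z":-0.085},
    {"z":-0.1},
    {"z":-0.11},
  ],
)

```text
schema error: expected keys x, y, z, twist
```

```bash
python3 -c "
from h import *
rows(.5142,-.1947,.118,-15.2)
im,d=robot.camera('side');cv2.imwrite('pics/s2.png',cv2.resize(im[120:250,250:380],None,fx=4.5,fy=4.5))
"
```

```text
t 2.15 pos [0.4575 0.1052 0.0837] jaw -15.066968953989578 q [ 0.2   0.29  1.99 -0.    0.87  0.47] F [ 0.1  0.  -0.6] w 0.09114074452302587
total [-0.2749  0.1328 -0.0339] twist 0.1 zaxis [ 0.    -0.001 -1.   ]
```

View pics/s2.png

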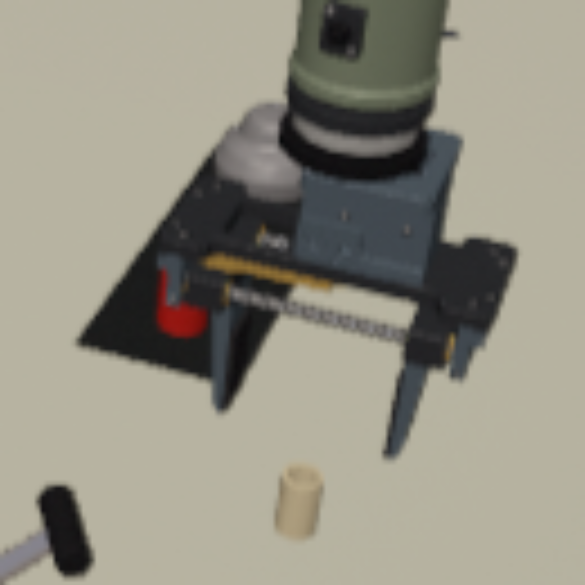

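All the keys are required and those calls were refused, so nothing has moved. I'll redo them.

Request:
drive_tool(
  motion=[
    {"x":0,"y":0,"z":0.015,"twist":0},
    {"x":0,"y":0,"z":0.03,"twist":0},
    {"x":0,"y":0,"z":0.045,"twist":0},
    {"x":0,"y":0,"z":0.058,"twist":0},
    {"x":0,"y":0,"z":0.068,"twist":0},
    {"x":0,"y":0,"z":0.075,"twist":0},
    {"x":0,"y":0,"z":0.075,"twist":0},
    {"x":0,"y":0,"z":0.075,"twist":0},
  ],
)

```text
t: 3.2
tcp_pos: [0.4579, 0.1052, 0.0091]
eef_rot: [2.492, 1.91, 0.0]
wrist_force: [0.2, -0.0, -0.0]
grip_width: 0.0912
```

Request:
drive_tool(
  motion=[
    {"x":0,"y":0,"z":0,"twist":0},
    {"x":0,"y":0,"z":0,"twist":0},
    {"x":0,"y":0,"z":0,"twist":0},
    {"x":0,"y":0,"z":0,"twist":0},
    {"x":0,"y":0,"z":0,"twist":0},
    {"x":0,"y":0,"z":0,"twist":0},
    {"x":0,"y":0,"z":0,"twist":0},
    {"x":0,"y":0,"z":0,"twist":0},
  ],
  jaw=1,
  squeeze=12,
)

```text
t: 4.2
tcp_pos: [0.4579, 0.1052, 0.009]
eef_rot: [2.492, 1.91, 0.001]
wrist_force: [-0.0, -0.3, 0.2]
grip_width: 0.0244
```

Closed on 24.4 mm. Lifting.

Request:
drive_tool(
  motion=[
    {"x":0,"y":0,"z":-0.005,"twist":0},
    {"x":0,"y":0,"z":-0.02,"twist":0},
    {"x":0,"y":0,"z":-0.04,"twist":0},
    {"x":0,"y":0,"z":-0.065,"twist":0},
    {"x":0,"y":0,"z":-0.09,"twist":0},
    {"x":0,"y":0,"z":-0.11,"twist":0},
    {"x":0,"y":0,"z":-0.12,"twist":0},
    {"x":0,"y":0,"z":-0.12,"twist":0},
  ],
)

```text
t: 5.2
tcp_pos: [0.458, 0.1053, 0.1295]
eef_rot: [2.492, 1.91, 0.002]
wrist_force: [-0.2, -1.1, -0.9]
grip_width: 0.0246
```

```bash
python3 -c "
from h import *
rows(.5142,-.1947,.129,-15.2)
im,d=robot.camera('side');cv2.imwrite('pics/s3.png',cv2.resize(im[90:220,250:380],None,fx=4.5,fy=4.5))
p=robot.sense()['tcp_pos'];print(proj('side',(p[0],p[1],p[2]+.011)))
"
```

```text
t 5.2 pos [0.458  0.1053 0.1295] jaw -15.075938198474638 q [ 0.2   0.23  1.93 -0.    0.98  0.47] F [-0.2 -1.1 -0.9] w 0.024617709717190104
total [-0.2751  0.1323  0.0009] twist 0.1 zaxis [ 0.002 -0.001 -1.   ]
(np.float64(321.78424025803133), np.float64(194.8385925130176))
```

View pics/s3.png

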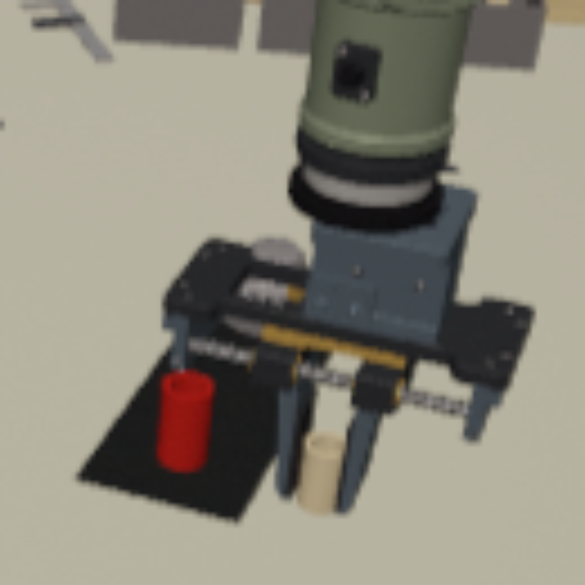

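The grip hangs upright between the pads at crop (320,473), within a pixel of where I predicted it. Next I'll carry it over.

Request:
drive_tool(
  motion=[
    {"x":-0.02,"y":0.01,"z":0,"twist":0},
    {"x":-0.06,"y":0.029,"z":0,"twist":0},
    {"x":-0.105,"y":0.05,"z":0,"twist":0},
    {"x":-0.15,"y":0.072,"z":0,"twist":0},
    {"x":-0.195,"y":0.094,"z":0,"twist":0},
    {"x":-0.235,"y":0.113,"z":0,"twist":0},
    {"x":-0.26,"y":0.125,"z":0,"twist":0},
    {"x":-0.275,"y":0.1325,"z":0,"twist":0},
  ],
)

```text
t: 6.25
tcp_pos: [0.5134, -0.1958, 0.128]
eef_rot: [-2.494, -1.909, 0.002]
wrist_force: [-0.0, 0.2, -0.1]
grip_width: 0.0246
```

Request:
drive_tool(
  motion=[
    {"x":0,"y":0,"z":0,"twist":0},
    {"x":0,"y":0,"z":0,"twist":0},
    {"x":0,"y":0,"z":0,"twist":0},
    {"x":0,"y":0,"z":0.01,"twist":0},
    {"x":0,"y":0,"z":0.02,"twist":0},
    {"x":0,"y":0,"z":0.03,"twist":0},
    {"x":0,"y":0,"z":0.04,"twist":0},
    {"x":0,"y":0,"z":0.04,"twist":0},
  ],
)

```text
t: 7.25
tcp_pos: [0.5127, -0.1956, 0.0868]
eef_rot: [-2.493, -1.907, 0.004]
wrist_force: [-0.6, 0.7, -0.2]
grip_width: 0.0246
```

```bash
python3 -c "
from h import *
rows(.5142,-.1947,.013,-15.2)
im,d=robot.camera('side');cv2.imwrite('pics/s4.png',cv2.resize(im[90:220,250:380],None,fx=4.5,fy=4.5))
"
```

```text
t 7.25 pos [ 0.5127 -0.1956  0.0868] jaw -15.159014102944052 q [-0.39  0.39  1.8  -0.    0.95 -0.12] F [-0.6  0.7 -0.2] w 0.024554420678591923
total [0.0013 0.0015 0.0738] twist 0.0 zaxis [-0.003  0.001 -1.   ]
```

View pics/s4.png

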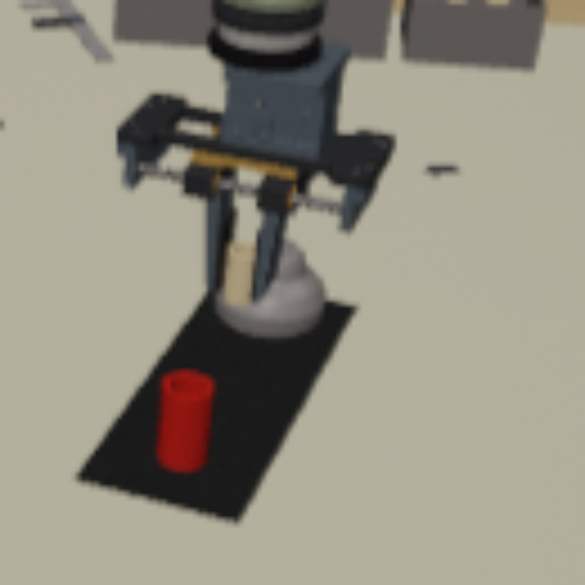

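Request:
drive_tool(
  motion=[
    {"x":0.0013,"y":0.0015,"z":0.015,"twist":0},
    {"x":0.0013,"y":0.0015,"z":0.03,"twist":0},
    {"x":0.0013,"y":0.0015,"z":0.045,"twist":0},
    {"x":0.0013,"y":0.0015,"z":0.057,"twist":0},
    {"x":0.0013,"y":0.0015,"z":0.064,"twist":0},
    {"x":0.0013,"y":0.0015,"z":0.069,"twist":0},
    {"x":0.0013,"y":0.0015,"z":0.072,"twist":0},
    {"x":0.0013,"y":0.0015,"z":0.0735,"twist":0},
  ],
)

```text
t: 8.3
tcp_pos: [0.5149, -0.195, 0.014]
eef_rot: [-2.494, -1.908, 0.002]
wrist_force: [1.7, -0.1, -0.9]
grip_width: 0.0245
```

```bash
python3 -c "
from h import *
rows(.5142,-.1947,.0125,-15.2)
im,d=robot.camera('side');cv2.imwrite('pics/s5.png',cv2.resize(im[90:220,250:380],None,fx=4.5,fy=4.5))
im,d=robot.camera('top');cv2.imwrite('pics/t5.png',cv2.resize(im[180:280,280:410],None,fx=6,fy=6))
"
```

```text
t 8.3 pos [ 0.5149 -0.195   0.014 ] jaw -15.15654735870394 q [-0.38  0.48  1.88 -0.    0.78 -0.12] F [ 1.7 -0.1 -0.9] w 0.024460230005970324
total [ 0.0001 -0.0008  0.0015] twist 0.0 zaxis [-0.002 -0.    -1.   ]
```

View pics/s5.png

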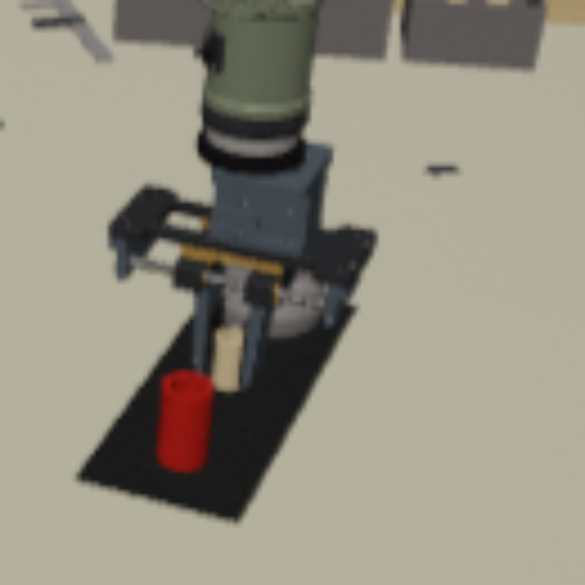

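View pics/t5.png

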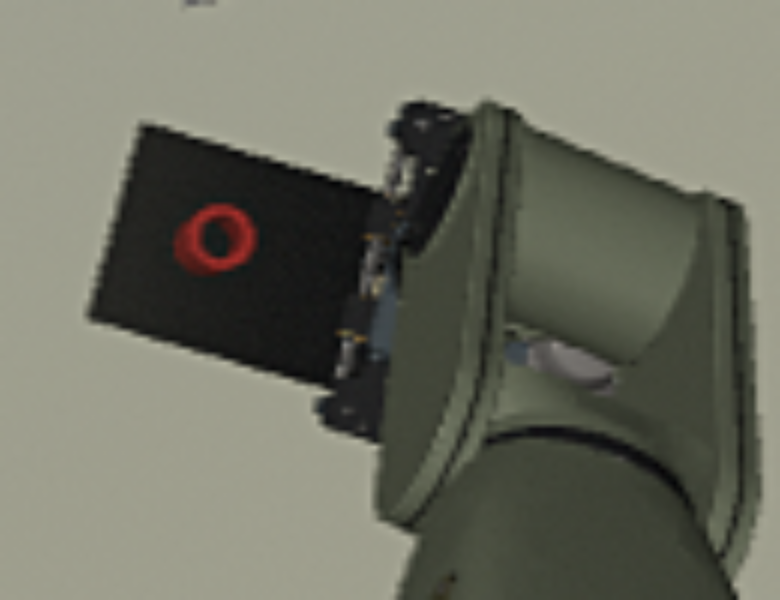

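Request:
drive_tool(
  motion=[
    {"x":0,"y":-0.0005,"z":0.001,"twist":0},
    {"x":0,"y":-0.0005,"z":0.002,"twist":0},
    {"x":0,"y":-0.0005,"z":0.002,"twist":0},
    {"x":0,"y":-0.0005,"z":0.002,"twist":0},
    {"x":0,"y":-0.0005,"z":0.002,"twist":0},
    {"x":0,"y":-0.0005,"z":0.002,"twist":0},
    {"x":0,"y":-0.0005,"z":0.002,"twist":0},
    {"x":0,"y":-0.0005,"z":0.002,"twist":0},
  ],
)

```text
t: 9.4
tcp_pos: [0.5144, -0.1949, 0.0121]
eef_rot: [-2.494, -1.908, 0.002]
wrist_force: [-1.3, 0.6, 0.3]
grip_width: 0.0251
```

Request:
drive_tool(
  motion=[
    {"x":0,"y":0,"z":0,"twist":0},
    {"x":0,"y":0,"z":0,"twist":0},
    {"x":0,"y":0,"z":0,"twist":0},
    {"x":0,"y":0,"z":0,"twist":0},
    {"x":0,"y":0,"z":0,"twist":0},
    {"x":0,"y":0,"z":0,"twist":0},
    {"x":0,"y":0,"z":0,"twist":0},
    {"x":0,"y":0,"z":0,"twist":0},
  ],
  jaw=-1,
)

```text
t: 10.4
tcp_pos: [0.5144, -0.1949, 0.0121]
eef_rot: [-2.494, -1.908, 0.002]
wrist_force: [-0.5, 0.2, -1.3]
grip_width: 0.0911
```

Request:
drive_tool(
  motion=[
    {"x":0,"y":0,"z":-0.01,"twist":0},
    {"x":0,"y":0,"z":-0.03,"twist":0},
    {"x":0,"y":0,"z":-0.06,"twist":0},
    {"x":0,"y":0,"z":-0.1,"twist":0},
    {"x":0,"y":0,"z":-0.14,"twist":0},
    {"x":0,"y":0,"z":-0.18,"twist":0},
    {"x":0,"y":0,"z":-0.2,"twist":0},
    {"x":0,"y":0,"z":-0.21,"twist":0},
  ],
)

```text
t: 11.4
tcp_pos: [0.5151, -0.195, 0.224]
eef_rot: [2.494, 1.908, -0.0]
wrist_force: [-0.2, -0.2, 0.5]
grip_width: 0.091
```

```bash
python3 -c "
from h import *
rows(.575,.10,.22,-15.2)
"
```

```text
t 11.4 pos [ 0.5151 -0.195   0.224 ] jaw -15.159383224494928 q [-0.38  0.27  1.6  -0.    1.26 -0.12] F [-0.2 -0.2  0.5] w 0.09097710773378426
total [ 0.3004 -0.0193  0.0038] twist 0.0 zaxis [ 0.001 -0.001 -1.   ]
```

Request:
drive_tool(
  motion=[
    {"x":0.02,"y":-0.002,"z":-0.005,"twist":4},
    {"x":0.06,"y":-0.007,"z":-0.015,"twist":11},
    {"x":0.11,"y":-0.013,"z":-0.025,"twist":19},
    {"x":0.16,"y":-0.02,"z":-0.035,"twist":28},
    {"x":0.21,"y":-0.026,"z":-0.04,"twist":37},
    {"x":0.26,"y":-0.032,"z":-0.045,"twist":45},
    {"x":0.3,"y":-0.037,"z":-0.045,"twist":52},
    {"x":0.33,"y":-0.04,"z":-0.045,"twist":55},
  ],
  jaw=1,
  squeeze=30,
)

```text
t: 12.4
tcp_pos: [0.5624, 0.1358, 0.2681]
eef_rot: [3.094, 0.54, -0.001]
wrist_force: [-0.1, -0.5, -0.6]
grip_width: 0.0143
```

```bash
python3 - <<'E'
from h import *
rows(.57,.304,.22,-70.3)
for n in('side','top'):
    im,d=robot.camera(n);cv2.imwrite(f'pics/{n}6.png',im);np.savez(f'{n}6.npz',im=im,d=d)
T=np.load('top6.npz')['im'];S=np.load('side6.npz')['im']
cv2.imwrite('pics/t6c.png',cv2.resize(T[190:265,290:400],None,fx=7,fy=7,interpolation=2))
cv2.imwrite('pics/s6c.png',cv2.resize(S[130:220,260:340],None,fx=6.5,fy=6.5,interpolation=2))
E
```

```text
t 12.4 pos [0.5624 0.1358 0.2681] jaw -70.20494192438647 q [ 0.22  0.3   1.46 -0.    1.38  1.44] F [-0.1 -0.5 -0.6] w 0.01433767315268477
total [ 0.0642 -0.1557  0.0479] twist 0.1 zaxis [-0.001 -0.001 -1.   ]
```

View pics/t6c.png

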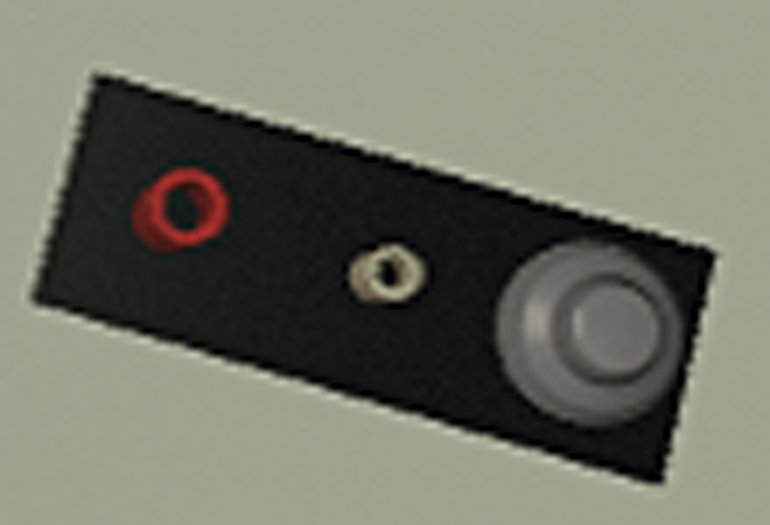

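View pics/s6c.png

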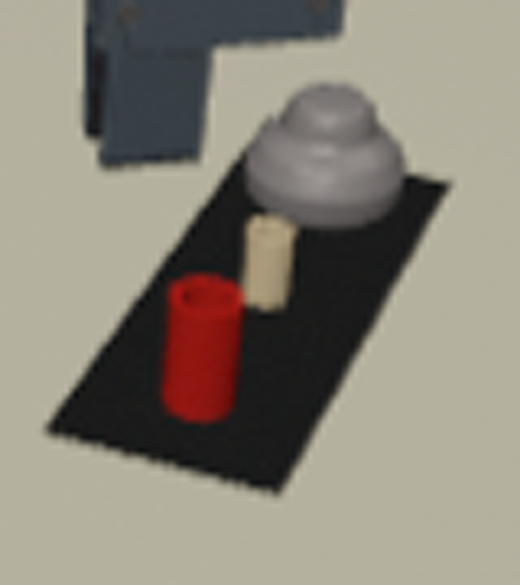

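View pics/side6.png

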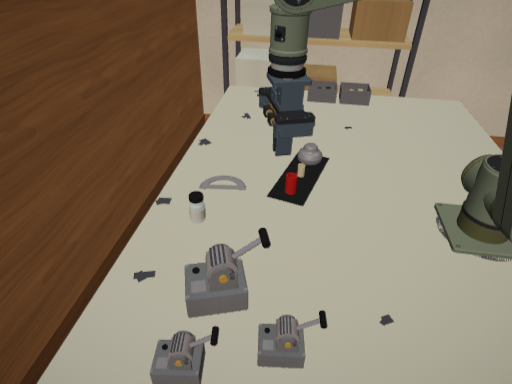

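The grip stands upright on the mat at top crop (390,273), between the insert rim at (190,207) and the core at (590,334). I'll measure how well it is centred.

```bash
python3 - <<'E'
from h import *
T=np.load('top6.npz')['im'];S=np.load('side6.npz')['im']
f=lambda c:(290+(c[0]+.5)/7-.5,190+(c[1]+.5)/7-.5)
I=onz('top',*f((190,207)),.063);G=onz('top',*f((393,272)),.043);C=onz('top',*f((589,334)),.035);C2=onz('top',*f((617,327)),.073)
def cmp(I,G,C):
    d=(C-I)[:2];L=np.linalg.norm(d);d/=L;e=(G-(I+C)/2)[:2];print(I.round(4),G.round(4),C.round(4),'L',L,'along',e@d,'off',e@[-d[1],d[0]])
cmp(I,G,C);cmp(I,G,C2)
# mask-based centres, whole-body bounding centroids
def blob(m,x0,y0,x1,y1):
    k=np.zeros(m.shape,np.uint8);k[y0:y1,x0:x1]=m[y0:y1,x0:x1];return max(cv2.findContours(k,0,1)[0],key=cv2.contourArea)
def mid(c): x,y,w,h=cv2.boundingRect(c);return x+(w-1)/2,y+(h-1)/2
g=mid(blob(T.max(2)>60,335,222,354,236));i=mid(blob((T[...,2]>60)&(T[...,1]<50),305,208,328,230))
# body silhouette centre ~ mid-height
cmp(onz('top',*i,.033),onz('top',*g,.023),C)
g=mid(blob(S.max(2)>110,296,160,307,179));i=mid(blob((S[...,2]>90)&(S[...,1]<60),275,165,305,205));print(g,i)
cv2.imwrite('pics/s6d.png',cv2.resize(S[135:200,275:340],None,fx=9,fy=9,interpolation=2))
cmp(onz('side',*i,.033),onz('side',*g,.023),C)
c=(260+(325+.5)/6.5-.5,130+(83+228+.5)/2/6.5-.5);cs=onz('side',*c,.036);cmp(onz('side',*i,.033),onz('side',*g,.023),cs)
E
```

```text
[ 0.5404 -0.0971  0.063 ] [ 0.5136 -0.1976  0.043 ] [ 0.4869 -0.2932  0.035 ] L 0.20324247243914745 along 0.0023595632131524677 off 0.0005774316826983151
[ 0.5404 -0.0971  0.063 ] [ 0.5136 -0.1976  0.043 ] [ 0.4887 -0.2943  0.073 ] L 0.20382989802263968 along 0.002066372962268361 off -0.0004740871670896745
[ 0.5418 -0.0977  0.033 ] [ 0.5146 -0.1999  0.023 ] [ 0.4869 -0.2932  0.035 ] L 0.20299371791904888 along 0.004206793532969066 off 0.0014737171603243018
(300.0, 170.5) (290.5, 183.0)
[ 0.5434 -0.0939  0.033 ] [ 0.5179 -0.19    0.023 ] [ 0.4869 -0.2932  0.035 ] L 0.20714900872839448 along -0.0041458809244021904 off 0.0017593291133450842
[ 0.5434 -0.0939  0.033 ] [ 0.5179 -0.19    0.023 ] [ 0.4905 -0.2902  0.036 ] L 0.2032865044439592 along -0.0022001794094153927 off 0.00047081594777764003
```

All the checks put the grip within about 2 to 4 mm of midway, with the two views erring in opposite directions, and within 2 mm of the line. It can stay. Next is the lever of the largest station.

Request:
drive_tool(
  motion=[
    {"x":0.005,"y":-0.012,"z":0,"twist":0},
    {"x":0.015,"y":-0.036,"z":0,"twist":0},
    {"x":0.027,"y":-0.066,"z":0.005,"twist":0},
    {"x":0.04,"y":-0.097,"z":0.015,"twist":0},
    {"x":0.051,"y":-0.125,"z":0.03,"twist":0},
    {"x":0.06,"y":-0.145,"z":0.04,"twist":0},
    {"x":0.064,"y":-0.156,"z":0.05,"twist":0},
    {"x":0.064,"y":-0.156,"z":0.05,"twist":0},
  ],
)

```text
t: 13.5
tcp_pos: [0.5688, 0.3049, 0.2166]
eef_rot: [3.092, 0.547, -0.005]
wrist_force: [-0.8, -0.4, 0.9]
grip_width: 0.0007
```

```bash
python3 - <<'E'
from h import *
rows(.572,.304,.18,-70.3)
S,d=robot.camera('side');T,_=robot.camera('top')
cv2.imwrite('pics/s7.png',cv2.resize(S[170:310,180:320],None,fx=4.2,fy=4.2,interpolation=2))
cv2.imwrite('pics/t7.png',cv2.resize(T[140:240,140:260],None,fx=5.8,fy=5.8,interpolation=2))
E
```

```text
t 13.5 pos [0.5688 0.3049 0.2166] jaw -69.9433615501614 q [ 0.47  0.43  1.38 -0.    1.33  1.7 ] F [-0.8 -0.4  0.9] w 0.0006874853802222175
total [0.0028 0.002  0.0366] twist 0.4 zaxis [-0.003 -0.002 -1.   ]
```

View pics/s7.png

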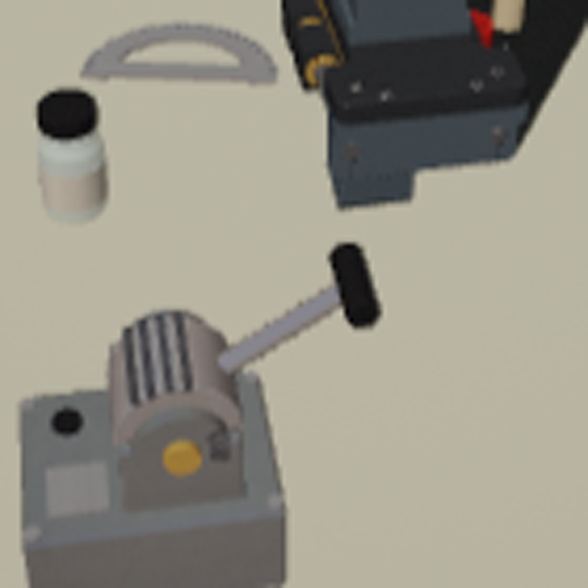

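View pics/t7.png

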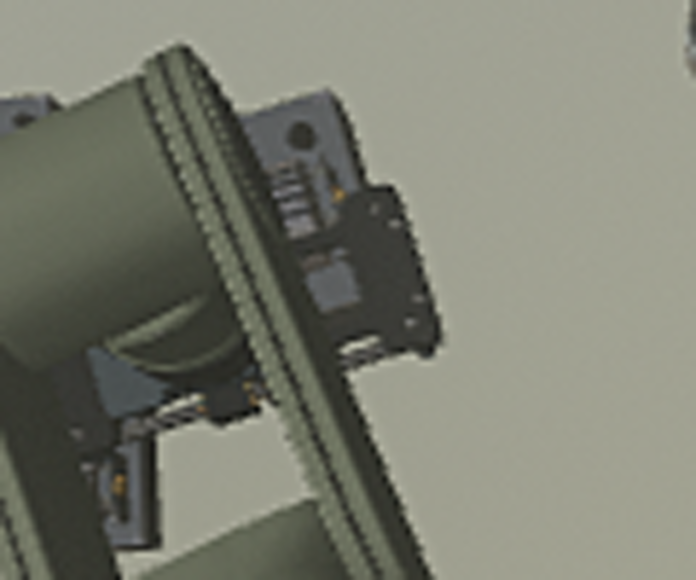

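Request:
drive_tool(
  motion=[
    {"x":0.002,"y":0.001,"z":0.012,"twist":0},
    {"x":0.003,"y":0.001,"z":0.026,"twist":0},
    {"x":0.003,"y":0.001,"z":0.036,"twist":0},
    {"x":0.003,"y":0.001,"z":0.042,"twist":0},
    {"x":0.001,"y":0.001,"z":0.047,"twist":0},
    {"x":-0.001,"y":0.001,"z":0.052,"twist":0},
    {"x":-0.004,"y":0.001,"z":0.057,"twist":0},
    {"x":-0.004,"y":0.001,"z":0.057,"twist":0},
  ],
)

```text
t: 14.6
tcp_pos: [0.5658, 0.3021, 0.1633]
eef_rot: [3.094, 0.546, 0.002]
wrist_force: [-2.4, -1.0, 10.4]
grip_width: 0.0003
```

```bash
python3 - <<'E'
from h import *
rows(.572,.304,.18,-70.3)
S,d=robot.camera('side')
cv2.imwrite('pics/s8.png',cv2.resize(S[170:310,180:320],None,fx=4.2,fy=4.2,interpolation=2))
E
```

```text
t 14.6 pos [0.5658 0.3021 0.1633] jaw -69.99584343004592 q [ 0.47  0.46  1.48 -0.    1.2   1.69] F [-2.4 -1.  10.4] w 0.000343739043157739
total [ 0.0065  0.0003 -0.0167] twist 0.3 zaxis [ 0.001  0.    -1.   ]
```

View pics/s8.png

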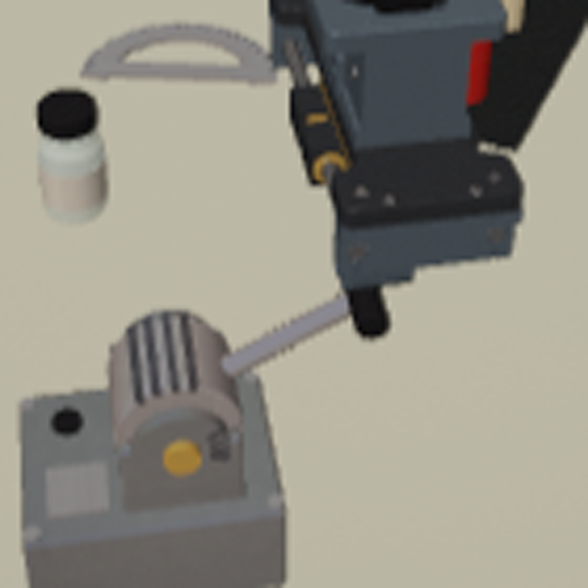

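The fingers sit centred on the bar at crop (370,290), and the lever is starting down at 10 N. Pressing on along the arc.

Request:
drive_tool(
  motion=[
    {"x":-0.001,"y":0,"z":0.007,"twist":0},
    {"x":-0.003,"y":0,"z":0.014,"twist":0},
    {"x":-0.005,"y":0,"z":0.021,"twist":0},
    {"x":-0.007,"y":0,"z":0.028,"twist":0},
    {"x":-0.009,"y":0,"z":0.034,"twist":0},
    {"x":-0.01,"y":0,"z":0.04,"twist":0},
    {"x":-0.011,"y":0,"z":0.046,"twist":0},
    {"x":-0.011,"y":0,"z":0.046,"twist":0},
  ],
)

```text
t: 15.65
tcp_pos: [0.5543, 0.2981, 0.1182]
eef_rot: [3.094, 0.546, -0.001]
wrist_force: [-4.8, -1.4, 5.8]
grip_width: 0.0001
```

```bash
python3 - <<'E'
from h import *
rows(.5575,.2995,.082,-70.3)
S,d=robot.camera('side')
cv2.imwrite('pics/s9.png',cv2.resize(S[170:310,180:320],None,fx=4.2,fy=4.2,interpolation=2))
E
```

```text
t 15.65 pos [0.5543 0.2981 0.1182] jaw -69.98737653620657 q [ 0.48  0.47  1.57 -0.    1.1   1.7 ] F [-4.8 -1.4  5.8] w 7.67820578731433e-05
total [ 0.0036 -0.0002  0.0362] twist 0.3 zaxis [-0.001 -0.    -1.   ]
```

View pics/s9.png

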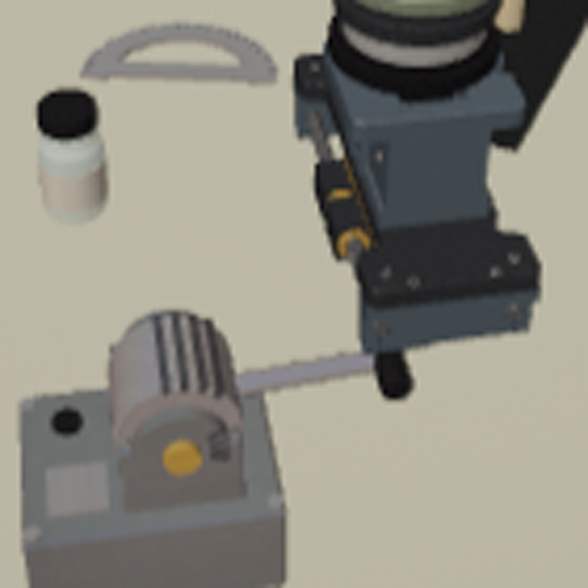

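Request:
drive_tool(
  motion=[
    {"x":0,"y":0,"z":0.005,"twist":0},
    {"x":0,"y":0,"z":0.01,"twist":0},
    {"x":0,"y":0,"z":0.015,"twist":0},
    {"x":0.001,"y":0,"z":0.02,"twist":0},
    {"x":0.001,"y":0,"z":0.024,"twist":0},
    {"x":0.002,"y":0,"z":0.027,"twist":0},
    {"x":0.002,"y":0,"z":0.029,"twist":0},
    {"x":0.002,"y":0,"z":0.03,"twist":0},
  ],
)

```text
t: 16.7
tcp_pos: [0.5552, 0.2985, 0.0894]
eef_rot: [3.093, 0.546, -0.003]
wrist_force: [-3.7, -2.2, 7.7]
grip_width: 0.0009
```

```bash
python3 - <<'E'
from h import *
rows(.5575,.2995,.082,-70.3)
E
```

```text
t 16.7 pos [0.5552 0.2985 0.0894] jaw -69.98130205003352 q [0.48 0.5  1.6  0.   1.04 1.7 ] F [-3.7 -2.2  7.7] w 0.0009168085021707327
total [ 0.0025 -0.0001  0.0074] twist 0.3 zaxis [-0.002 -0.001 -1.   ]
```

Request:
drive_tool(
  motion=[
    {"x":0.0005,"y":0,"z":0.001,"twist":0},
    {"x":0.001,"y":0,"z":0.002,"twist":0},
    {"x":0.001,"y":0,"z":0.003,"twist":0},
    {"x":0.001,"y":0,"z":0.004,"twist":0},
    {"x":0.001,"y":0,"z":0.005,"twist":0},
    {"x":0.001,"y":0,"z":0.005,"twist":0},
    {"x":0.001,"y":0,"z":0.005,"twist":0},
    {"x":0.001,"y":0,"z":0.005,"twist":0},
  ],
)

```text
t: 17.7
tcp_pos: [0.5556, 0.2986, 0.0859]
eef_rot: [3.093, 0.546, -0.004]
wrist_force: [-4.2, -1.9, 7.0]
grip_width: 0.0007
```

```bash
python3 - <<'E'
from h import *
rows(.5575,.2995,.082,-70.3)
S,d=robot.camera('side');T,_=robot.camera('top')
cv2.imwrite('pics/s10.png',cv2.resize(S[170:310,180:320],None,fx=4.2,fy=4.2,interpolation=2))
E
```

```text
t 17.7 pos [0.5556 0.2986 0.0859] jaw -69.97710325715708 q [0.47 0.51 1.61 0.   1.03 1.7 ] F [-4.2 -1.9  7. ] w 0.00065423045103994
total [ 0.0021 -0.0001  0.0039] twist 0.3 zaxis [-0.002 -0.001 -1.   ]
```

View pics/s10.png

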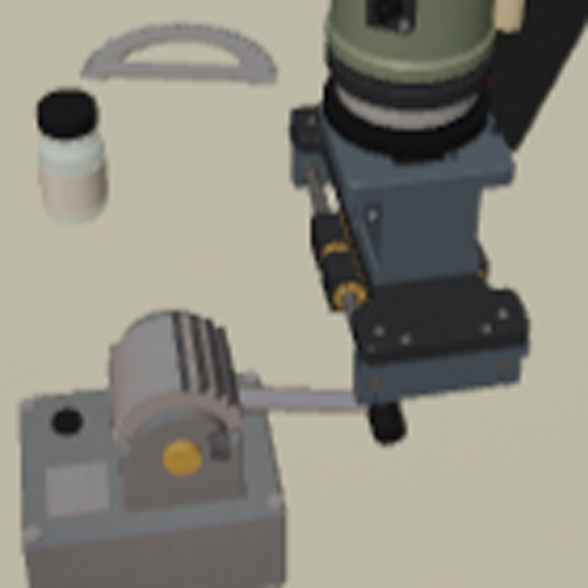

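Request:
drive_tool(
  motion=[
    {"x":0.0005,"y":0,"z":0.001,"twist":0},
    {"x":0.001,"y":0,"z":0.002,"twist":0},
    {"x":0.001,"y":0,"z":0.003,"twist":0},
    {"x":0.001,"y":0,"z":0.004,"twist":0},
    {"x":0.001,"y":0,"z":0.005,"twist":0},
    {"x":0.001,"y":0,"z":0.005,"twist":0},
    {"x":0.001,"y":0,"z":0.005,"twist":0},
    {"x":0.001,"y":0,"z":0.005,"twist":0},
  ],
)

```text
t: 18.8
tcp_pos: [0.556, 0.2988, 0.0826]
eef_rot: [3.093, 0.546, -0.004]
wrist_force: [-3.7, -2.3, 7.9]
grip_width: 0.0003
```

```bash
python3 - <<'E'
from h import *
rows(.5575,.2995,.082,-70.3)
S,d=robot.camera('side')
print(np.round(robot.sense()['wrist_force'],1),robot.sense()['tcp_pos'])
cv2.imwrite('pics/s11.png',cv2.resize(S[210:310,180:300],None,fx=6,fy=6,interpolation=2))
E
```

```text
t 18.8 pos [0.556  0.2988 0.0826] jaw -69.96406163757906 q [0.47 0.51 1.61 0.   1.03 1.7 ] F [-3.7 -2.3  7.9] w 0.00030287372353470887
total [ 0.0016 -0.0001  0.0006] twist 0.3 zaxis [-0.002 -0.001 -1.   ]
[-2.7 -1.2  9. ] [0.5560273  0.29882318 0.08260307]
```

View pics/s11.png

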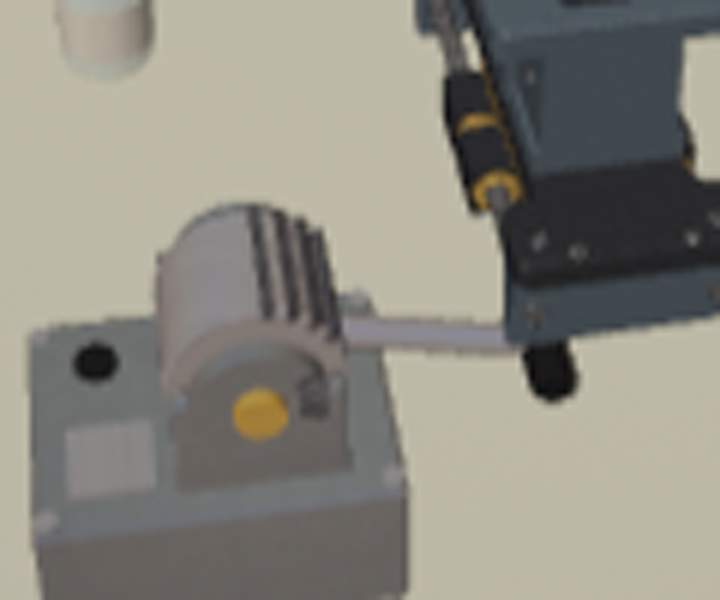

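Request:
drive_tool(
  motion=[
    {"x":0.0005,"y":0,"z":0.001,"twist":0},
    {"x":0.0005,"y":0,"z":0.0015,"twist":0},
    {"x":0.0005,"y":0,"z":0.002,"twist":0},
    {"x":0.0005,"y":0,"z":0.0025,"twist":0},
    {"x":0.0005,"y":0,"z":0.0025,"twist":0},
    {"x":0.0005,"y":0,"z":0.0025,"twist":0},
    {"x":0.0005,"y":0,"z":0.0025,"twist":0},
    {"x":0.0005,"y":0,"z":0.0025,"twist":0},
  ],
)

```text
t: 19.85
tcp_pos: [0.5561, 0.2989, 0.0819]
eef_rot: [3.093, 0.547, -0.003]
wrist_force: [-4.4, -3.1, 8.4]
grip_width: 0.0003
```

```bash
python3 - <<'E'
from h import *
rows(.5575,.2995,.082,-70.3)
S,d=robot.camera('side');rows(.5575,.2995,.082,-70.3)
T,_=robot.camera('top');cv2.imwrite('pics/s12.png',S)
g=cv2.cvtColor(T,6);print('t',robot.sense()['t'])
b=np.load('side6.npz')['im'];h=(S.max(2)<45).astype(np.uint8)
k=np.zeros_like(h);k[255:285,262:282]=h[255:285,262:282]
print('visible bar end box',cv2.boundingRect(k))
for a in(.57,.779,.85,.89):
    q=.6-a;z=.1+.11*np.sin(q);L=.11*np.cos(q);X=np.array([.6607,.3367])-L*np.array([.9415,.337])+.023*np.array([-.337,.9415])
    print(a,np.round(proj('side',(*X,z)),1))
E
```

```text
t 19.85 pos [0.5561 0.2989 0.0819] jaw -69.95421840613103 q [ 0.47  0.51  1.61 -0.    1.02  1.7 ] F [-4.4 -3.1  8.4] w 0.00031967818234028415
total [ 0.0015 -0.0001 -0.0001] twist 0.3 zaxis [-0.002 -0.001 -1.   ]
t 19.9 pos [0.5561 0.2988 0.0819] jaw -69.95627914403366 q [ 0.47  0.51  1.61 -0.    1.02  1.7 ] F [-3.6 -1.4  9.4] w 0.0006546505341534783
total [ 0.0015 -0.0002 -0.0001] twist 0.3 zaxis [-0.002 -0.001 -1.   ]
t 19.95
visible bar end box (265, 255, 17, 22)
0.57 [274.9 263.7]
0.779 [273.7 271.3]
0.85 [272.7 273.8]
0.89 [272.1 275.3]
```

View pics/s12.png

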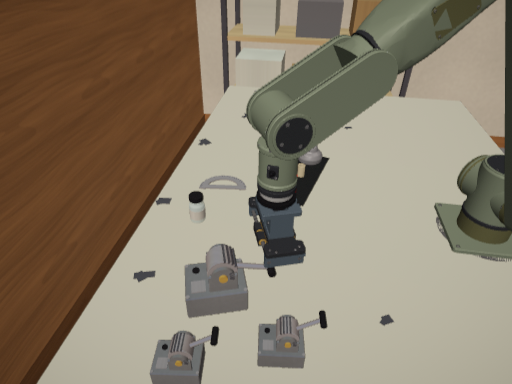

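The bar's end shows at about (272,273), against (272.7,273.8) predicted for the third detent. The TCP at 0.0819 puts the bar at 73 mm, with about 9 N on it. The grip still stands at (300,170), and the jar and protractor are where they were. Handing in while still holding.

```bash
python3 -c "
from station import robot
print(robot.finish_job())"
```

```text
the job is handed in; nothing more can be done
None
```

The finger grip is standing upright on the mat between the core and the thumb insert, released. I handed the job in at about 20 s with the arm still holding the lamp lever down at the third detent.

- **Grip:** the top view puts it 2 to 4 mm off midway towards the core, and the side view 2 to 4 mm off towards the insert. Both show it within 2 mm of the line. The two views disagree in sign, so I left it where it was.
- **Lever:** I used the largest of the three stations. At the last check the bar was at 73 mm, which works out to a dial angle of about 0.85. The press was about 9 N, and the bar's end in the image was within about 1 px of the third-detent prediction. I didn't feel for the stop or see a clear detent ripple in the force, so the angle rests on the arm's measured position.
- **Left alone:** by eye, the insert, core, jar and protractor looked unmoved in the later pictures. At the very end the arm hid the insert and part of the core.
- **Refused calls:** three move calls were refused early on because keys were missing. Nothing moved.

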